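# Light the marked spot on a frame tube

### The job

Roll the blue frame tube on the bench, without lifting it, until its yellow paint mark faces straight up and leave it lying there; then swivel and tilt the red inspection lamp by its orange paddle so that the middle of its beam points at the mark. Leave the other things on the bench where they are and do not tip any over.

Things in the scene. Friction and masses are not known exactly. Their poses are not given: they have to be found in the camera images.
- tube: Blue bicycle frame tube with bright ends, a cylinder 44 mm in diameter and 150 mm long, 0.28 kg, lying loose on the bench. Origin at the middle of its axis (22 mm above the bench); its x axis is the tube's axis. It can roll freely either way.
- mark (a point): Centre of the yellow paint mark (26 mm along the tube, 22 mm round it) on the tube's surface, midway along its length, 22 mm from its axis. This point's z axis points straight out of the tube through the mark, its x axis runs along the tube. At the start it is turned well away from the top, towards one side.
- lamp_base: Grey round foot of the inspection lamp, fixed to the bench: 120 mm in diameter, 14 mm thick, with a column 30 mm thick up to 150 mm; a thinner post stands out of it to a height that differs from case to case and does not move. Origin at the centre of the underside; the swivel axis is its z axis.
- pivot (a point): Point where the lamp's swivel axis (vertical) and tilt axis cross, in the middle of the lamp's barrel, 200 to 270 mm above the bench. Turns with the swivel: its x axis is the horizontal heading of the beam, its y axis is the tilt axis. A fork 86 mm wide holds the barrel here.
- lens (a point): Centre of the lamp's pale front glass, 78 mm ahead of the pivot on the beam's axis. The barrel is red with a black rim, 60 to 68 mm in diameter, and reaches from 30 mm behind the pivot to 78 mm ahead. The point's x axis is the axis of the beam (pointing out of the lamp), y is parallel to the tilt axis.
- paddle (a point): Centre of the orange paddle at the lamp's tail: an upright disc 40 mm in diameter and 12 mm thick (thickness along the tilt axis), 95 mm behind the pivot on the beam's axis, joined to the barrel by a bar 10 mm thick. Pinch it across its thickness from above.
- swivel (a joint): Swivel angle of the lamp about the vertical, rad, counter-clockwise from above; 0 when the beam heads along the base's x axis. Stops at -2.9 and 2.9; stiff, stays where it is left.
- tilt (a joint): Tilt of the lamp head, rad: 0 when the beam is level, positive when it points down (the paddle rises). Stops at -0.35 and 1.25; stiff, stays where it is left.
- sprocket: Bystander: loose steel sprocket lying flat, 68 mm across, 11 mm high; origin under its centre.
- oil: Bystander: small white bottle with a red cap, 30 mm in diameter, 85 mm high; origin under its centre.
- hexkey: Bystander: L-shaped hex key lying flat, 110 mm by 30 mm, 6 mm thick; origin under the middle of its long leg, which lies along its x axis.
- spray: Bystander: blue and yellow spray can, 56 mm in diameter, 170 mm high; origin under its centre.
- jar: Bystander: amber jar with a white lid, 44 mm in diameter, 60 mm high; origin under its centre.
- phone: Bystander: phone lying flat, 72 by 148 by 9 mm; origin under its centre.
- tin: Bystander: metal tin, 80 mm in diameter, 120 mm high; origin under its centre.
- tape: Bystander: roll of green tape lying flat, 90 mm in diameter, 22 mm high; origin under its centre.
Not all that is in view belongs to the job. What is shaped like the tube but brown or pink is not meant.

How it is judged:
By the outcome, as a careful person would: the job done as asked, in the order asked, and still so for the second after the job is handed in, with the robot touching nothing.
It also fails if it takes over 72 s, if anything falls off the work surface, if the arm or the gripper's body presses on something with over 40 N, if the wrist force passes 120 N, or if a joint passes its speed limit or range.

### The arm

A 6-joint arm with a two-finger parallel gripper is mounted at the origin on the work surface. World frame = base frame: x ahead of the robot, y to its left, z up, the work surface at z = 0. Lengths are in m, angles in rad, forces in N, time in s.
With the tool pointing down it reaches from about 0.3 to 0.775 m from the base axis. Payload 14.6 kg.
Tool frame: the origin (TCP) lies on the centre line of the jaws, within the pads' length; the fingertips stand 14 mm ahead of it and the grasp point (between the pads) lies 5 mm behind it; x points along the fingers, y is the direction in which the jaws open and shut, and the axes are right-handed (so a half turn about x gives the same grasp; the last joint's range is limited). The gripper opens to 94 mm and grips with 3 to 60 N. Pads are 16 mm wide; open, the fingers measure 119 mm over their backs; the gripper's body (75 mm by 177 mm) begins 78 mm behind the grasp point.
Start: joints at [-1.404, 0.3, 1.521, -0, 1.321, -0.067], TCP at [0.127, -0.535, 0.219] pointing down, gripper open.
Joint ranges: [-3.03, 3.03], [-0.79, 2.21], [0.23, 2.52], [-1.04, 4.18], [0, 3.07], [-2.55, 2.55]. Speed limits (rad/s): [2.22, 2.22, 2.57, 3.14, 3.14, 3.14].

### API

Orientations are given as [roll, pitch, yaw] about the fixed x, y, z axes, in that order (R = Rz(yaw) Ry(pitch) Rx(roll)).
In Python, from station import * gives the robot as it stands. The module is installed in compiled form; this text tells all that it offers.
- The arm moves only by the shell command python3 -m handwheel 'ROWS' [FORCE]. ROWS is JSON, a list of rows, each a list of 3 entries, a list of its own where there are three numbers: the shift along the tool's x, y, z in mm, then the turn about the tool's x in rad, then the gripper command: -1 is fully open, 1 is shut, values between are in proportion. In form: [[[dx, dy, dz], spin, gripper], ...]. A call has exactly 5 rows; each row is the pose to reach, as a shift and turn from the pose measured when the call began, along the tool's axes at that moment; what a row does not reach only later rows make up. A row lasts 1/10 s, in which the tool goes at most 50 mm and 8.59 degrees, less where a joint would pass 70% of its speed; a pose out of reach is approached as far as the arm can. A call with a gripper value outside its range is refused whole. The fingers move at their own pace and stop on an object; FORCE is the grip in N (left out, the last holds). Time passes only in rows, so rows that repeat a pose let the fingers close, or fill a call up. It gives the time, the measured TCP pose, the force and the opening at its end, in the units of the state.
- get_obs(): the state, without advancing time (a new reading comes with each control period).
- camera(name): name is "side" or "top" or "wrist"; returns (picture, depth): 384x512x3 uint8, blue, green, red; 384x512 float32, m along the optical axis (not along the pixel's ray), 0 where there is no reading.
- camera_info(name): a dict with "fx", "fy", "cx", "cy" (pixels), "extrinsics" (4x4, takes a point from camera to world coordinates). Camera axes: x right, y down, z forward; pixel columns grow to the right and rows downward; lengths in m; the calibration is good to about 2 mm. A picture is of the moment at which its call begins: read the wrist's pose just before it. camera_info takes no time and is no camera call; for the wrist camera it gives the pose at the moment of the call.
- hand_in(): hands the job in, once; it reports no verdict.
The state is a dict: "time_s": time; "qpos": joint angles; "joint_vel": joint speeds; "tau": joint torques, N m; "ee_pos": TCP position; "eef_rot": TCP orientation; "force": force on the tool from outside, world axes, zero at the start; "moment": the same for the moment, N m; "grip_width": finger opening in m.
Only numpy, scipy, OpenCV 4.12 (cv2) and the standard library are available. Lean on these libraries where they do the work, as an engineer would, in place of code of your own. Each camera call takes 0.05 s, during which the arm holds its last target. There are 200 camera calls.

## Working session

There is one attempt and no reset: what is moved stays moved. The work goes in short steps, Python scripts to look and compute and a shell command to move; the robot and the scene stay as the last step left them, time stands still between calls to the robot, and variables do not carry over. Pictures are saved under pics/ and viewed, about 8 in all and at most 12, crops included, and the job is handed in when it is done.

```bash
mkdir -p pics; cat > h.py <<'E'
from station import *
import numpy as np, cv2
def save(n,f):
    p,d=camera(n); i=camera_info(n); cv2.imwrite(f'pics/{f}.png',p); np.savez(f'pics/{f}.npz',p=p,d=d,E=i['extrinsics'],k=[i['fx'],i['fy'],i['cx'],i['cy']]); return p,d,i
def load(f):
    z=np.load(f'pics/{f}.npz'); return z['p'],z['d'],z['E'],z['k']
def pts(d,E,k):
    v,u=np.mgrid[:d.shape[0],:d.shape[1]]
    P=np.stack([(u-k[2])/k[0]*d,(v-k[3])/k[1]*d,d],-1)
    return P@np.array(E)[:3,:3].T+np.array(E)[:3,3]
E
python3 - <<'E'
from h import *
o=get_obs(); print({k:np.round(v,3).tolist() for k,v in o.items()})
a=save('top','top0'); b=save('side','side0')
for x in(a,b): print(np.round(x[2]['extrinsics'],3).tolist(),x[2]['fx'])
cv2.imwrite('pics/both.png',cv2.resize(np.vstack([a[0],b[0]]),None,fx=.78,fy=.78))
E
```

```text
{'time_s': 0.0, 'qpos': [-1.404, 0.301, 1.522, -0.0, 1.321, -0.067], 'joint_vel': [-0.001, -0.0, 0.002, 0.0, 0.0, 0.001], 'tau': [0.002, -53.181, -35.273, 0.071, 0.024, -0.0], 'ee_pos': [0.127, -0.535, 0.219], 'eef_rot': [-1.635, 1.57, 1.74], 'force': [-0.414, 0.704, 0.144], 'moment': [0.018, -0.039, -0.012], 'grip_width': 0.094}
[[0.007, -0.995, 0.098, 0.412], [-1.0, -0.006, 0.016, -0.008], [-0.015, -0.098, -0.995, 1.451], [0.0, 0.0, 0.0, 1.0]] 408.1147347690886
[[0.988, -0.121, 0.099, 0.444], [-0.156, -0.741, 0.654, -0.897], [-0.006, -0.661, -0.75, 1.147], [0.0, 0.0, 0.0, 1.0]] 436.34156629409875
```

View pics/both.png

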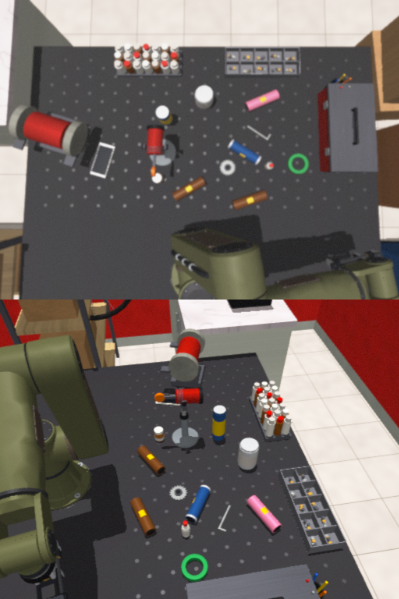

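```bash
python3 - <<'E'
from h import *
t=load('top0'); s=load('side0')
def crop(p,c,r,h=48,w=64): return cv2.resize(p[r-h:r+h,c-w:c+w],(400,300),interpolation=cv2.INTER_CUBIC)
T,S=t[0],s[0]
cv2.imwrite('pics/crops.png',np.vstack([np.hstack([crop(T,313,194),crop(S,255,645-384)]),np.hstack([crop(T,205,190),crop(S,232,530-384)])]))
for n,(p,d,E,k) in(('top',t),('side',s)):
    P=pts(d,E,k); hsv=cv2.cvtColor(p,cv2.COLOR_BGR2HSV)
    for c,lo,hi in(('blue',(100,120,60),(125,255,255)),('red',(0,170,60),(5,255,255)),('orange',(9,180,180),(17,255,255)),('yellow',(22,150,120),(34,255,255))):
        m=cv2.inRange(hsv,lo,hi); N,L,st,ce=cv2.connectedComponentsWithStats(m)
        for i in range(1,N):
            if st[i,4]>12:
                q=P[(L==i)&(d>0)]
                if len(q): print(n,c,st[i].tolist(),ce[i].round(1),np.median(q,0).round(3),q.min(0).round(3),q.max(0).round(3))
E
```

```text
top blue [428, 101, 6, 5, 14] [430.8 102.9] [ 0.838 -0.572  0.122] [ 0.833 -0.601  0.042] [ 0.861 -0.567  0.154]
top blue [296, 181, 35, 28, 384] [313.3 194.2] [ 0.544 -0.199  0.04 ] [ 0.496 -0.255  0.022] [ 0.589 -0.137  0.051]
top blue [489, 312, 23, 63, 616] [503.4 329.8] [ 0.019 -1.052 -0.384] [-0.163 -1.272 -0.659] [ 0.026 -1.041 -0.289]
top red [185, 58, 5, 5, 22] [187.1  60. ] [0.992 0.239 0.115] [0.986 0.232 0.11 ] [0.999 0.248 0.12 ]
top red [172, 66, 6, 8, 36] [174.9  69.5] [0.958 0.281 0.114] [0.947 0.272 0.109] [0.971 0.291 0.12 ]
top red [219, 68, 8, 7, 44] [222.5  71. ] [0.955 0.118 0.114] [0.944 0.106 0.095] [0.964 0.132 0.122]
top red [158, 78, 9, 8, 50] [162.   81.4] [0.918 0.323 0.113] [0.907 0.31  0.046] [0.952 0.354 0.121]
top red [208, 79, 6, 6, 27] [210.6  81.2] [0.918 0.157 0.114] [0.908 0.149 0.111] [0.927 0.167 0.121]
top red [408, 116, 14, 103, 667] [414. 169.] [ 0.632 -0.539  0.055] [ 0.461 -0.543  0.006] [ 0.812 -0.536  0.11 ]
top red [31, 144, 58, 45, 1696] [ 57.3 165. ] [0.616 0.628 0.193] [0.546 0.541 0.157] [0.689 0.716 0.205]
top red [189, 165, 20, 23
[... 2796 characters left out ...]
 0.494 -0.252  0.088]
side orange [199, 120, 11, 5, 31] [203.5 121.4] [0.445 0.171 0.27 ] [0.431 0.162 0.001] [0.463 0.505 0.276]
side yellow [273, 154, 15, 21, 244] [280.  164.7] [0.687 0.13  0.077] [0.665 0.122 0.032] [0.716 0.148 0.12 ]
side yellow [188, 198, 10, 8, 51] [192.5 201.1] [0.378 0.048 0.042] [0.364 0.032 0.037] [0.393 0.065 0.047]
side yellow [334, 266, 10, 9, 52] [338.6 270.2] [ 0.78  -0.282  0.043] [ 0.768 -0.295  0.038] [ 0.792 -0.27   0.048]
side yellow [177, 269, 11, 10, 70] [181.9 273.5] [ 0.331 -0.22   0.042] [ 0.317 -0.234  0.035] [ 0.345 -0.204  0.048]
side yellow [407, 361, 14, 14, 56] [413.6 366.8] [ 0.852 -0.603  0.128] [ 0.846 -0.605 -0.001] [ 0.924 -0.553  0.155]
```

View pics/crops.png

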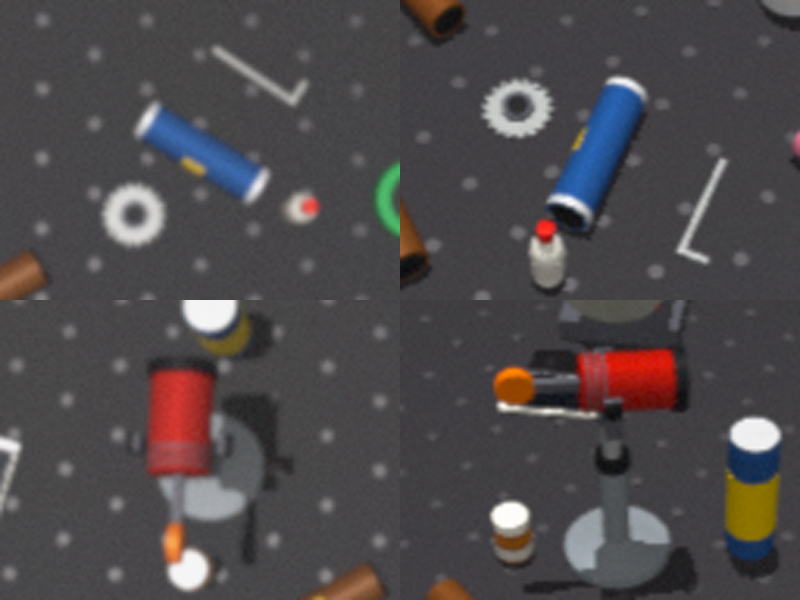

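```bash
cat >> h.py <<'E'
from scipy.spatial.transform import Rotation as Ro
def tool():
    o=get_obs(); return np.array(o['ee_pos']),Ro.from_euler('xyz',o['eef_rot']).as_matrix(),o
def to(target,ydir=None):
    "print shift (mm, tool axes) and spin to bring TCP to target with tool y along +-ydir"
    p,R,o=tool(); s=R.T@(np.array(target)-p)*1e3; sp=0
    if ydir is not None:
        y=R.T@np.array([*ydir,0.]); sp=np.arctan2(y[2],y[1]); sp=(sp+np.pi/2)%np.pi-np.pi/2
    print('shift',s.round(1),'spin',round(sp,3),'q6',round(o['qpos'][5],2),'t',round(o['time_s'],2)); return s,sp
def ray(E,k,u,v):
    E=np.array(E); return E[:3,3],E[:3,:3]@np.array([(u-k[2])/k[0],(v-k[3])/k[1],1])
def cyl(c,a,E,k,u,v,r=.022):
    "ray-cylinder hit: angle of mark from up (deg, + towards n), along-axis offset"
    a=np.array([*a,0.]);a/=np.linalg.norm(a); n=np.cross([0,0,1],a); o,d=ray(E,k,u,v); o=o-np.array([*c,r])
    A=np.array([[n@d,n@o],[d[2],o[2]]]); qa=A[:,0]@A[:,0];qb=A[:,0]@A[:,1];qc=A[:,1]@A[:,1]-r*r
    t=(-qb-np.sqrt(max(qb*qb-qa*qc,0)))/qa; h=o+t*d
    return np.degrees(np.arctan2(n@h,h[2])),a@h,n
def tubefit(f,blue=((100,110,50),(125,255,255))):
    p,d,E,k=load(f); P=pts(d,E,k); hsv=cv2.cvtColor(p,cv2.COLOR_BGR2HSV)
    m=cv2.inRange(hsv,*blue)>0; q=P[m&(d>0)]; q=q[(abs(q[:,0]-.55)<.12)&(abs(q[:,1]+.2)<.12)&(q[:,2]>.036)&(q[:,2]<.06)]
    c=q[:,:2].mean(0); w,V=np.linalg.eigh(np.cov(q[:,:2].T)); a=V[:,1]; s=(q[:,:2]-c)@a
    return c+a*(s.min()+s.max())/2,a,q[:,2].max(),len(q),s.max()-s.min()
E
python3 - <<'E'
from h import *
for f in('top0','side0'):
    c,a,z,n,l=tubefit(f); print(f,c.round(4),a.round(3),z,n,l)
    p,d,E,k=load(f); h=cv2.cvtColor(p,cv2.COLOR_BGR2HSV); m=cv2.inRange(h,(18,90,80),(36,255,255))
    P=pts(d,E,k); ok=(m>0)&(np.hypot(P[...,0]-.545,P[...,1]+.198)<.05); v,u=np.nonzero(ok); print(len(u),u.mean(),v.mean(),cyl(c,a,E,k,u.mean(),v.mean()))
p,R,o=tool(); print(R.round(3))
c,a,*_=tubefit('top0'); to([*c,.16],[-a[1],a[0]])
for f in('top0','side0'):
  p,d,E,k=load(f);P=pts(d,E,k);h=cv2.cvtColor(p,cv2.COLOR_BGR2HSV)
  m=(P[...,2]>.2)&(abs(P[...,0]-.54)<.15)&(abs(P[...,1]-.16)<.1)&(P[...,2]<.3)
  r=m&((h[...,0]<6)|(h[...,0]>176))&(h[...,1]>150); q=P[r]; print(f,'barrel',q.min(0),q.max(0),np.median(q,0))
  g=m&(h[...,0]>7)&(h[...,0]<20)&(h[...,1]>150);q=P[g];print('paddle',q.min(0),q.max(0),q.mean(0),len(q))
E
```

```text
top0 [ 0.5435 -0.1969] [0.519 0.854] 0.05129878392671605 312 0.1250663291727522
21 310.0 199.0952380952381 (np.float64(67.55187101083459), np.float64(0.0005275178162325958), array([-0.85448619,  0.51947412,  0.        ]))
side0 [ 0.5452 -0.1994] [0.524 0.852] 0.04760946932824428 375 0.1321710705895915
12 247.5 257.3333333333333 (np.float64(74.95703069046948), np.float64(0.000871106584281585), array([-0.85182965,  0.52381891,  0.        ]))
[[-0.     0.232 -0.973]
 [ 0.001 -0.973 -0.232]
 [-1.    -0.001 -0.   ]]
shift [  59.2 -232.3 -483.1] spin -0.791 q6 -0.07 t 0.1
top0 barrel [0.51187894 0.14309796 0.24459322] [0.60812582 0.20202932 0.28153425] [0.57081111 0.16944869 0.27221981]
paddle [0.43005037 0.16719589 0.24974269] [0.46206867 0.17947512 0.2769148 ] [0.44741474 0.17240718 0.26923612] 53
side0 barrel [0.50957287 0.13307939 0.22414422] [0.60817335 0.19618568 0.28296183] [0.56608956 0.15086003 0.26557108]
paddle [0.42708207 0.16121482 0.23478893] [0.46492487 0.17772918 0.27595076] [0.44622866 0.16739795 0.25800332] 117
```

```bash
python3 -m handwheel '[[[4,-47,-97],-0.15,-0.5],[[8,-94,-194],-0.3,-0.5],[[12,-140,-290],-0.45,-0.5],[[16,-186,-386],-0.6,-0.5],[[19,-232,-483],-0.79,-0.5]]' 20; python3 - <<'E'
from h import *
to([.544,-.198,.2],[-.853,.521])
E
```

```text
time_s: 0.6
ee_pos: [0.3222, -0.3756, 0.2098]
eef_rot: [-2.327, 1.57, 1.804]
force: [0.7, -1.2, 0.5]
grip_width: 0.0707
shift [  10.    87.9 -270.2] spin -0.033 q6 -0.36 t 0.6
```

```bash
python3 -m handwheel '[[[2,16,-50],-0.03,-0.5],[[4,32,-100],-0.03,-0.5],[[6,48,-150],-0.03,-0.5],[[8,66,-205],-0.03,-0.5],[[10,88,-270],-0.03,-0.5]]';python3 -m handwheel '[[[0,0,-20],0,-0.5],[[0,0,-20],0,-0.5],[[0,0,-20],0,-0.5],[[0,0,-20],0,-0.5],[[0,0,-20],0,-0.5]]'; python3 - <<'E'
from h import *
p,R,o=tool();print(R.round(3))
save('wrist','w1'); print(tubefit('w1'))
p,d,E,k=load('w1'); print(E.round(3))
to([.544,-.198,.2],[-.853,.521])
E
```

```text
time_s: 1.1
ee_pos: [0.5169, -0.2188, 0.2008]
eef_rot: [-2.141, 1.569, 2.02]
force: [0.0, -0.5, 0.4]
grip_width: 0.0707
time_s: 1.6
ee_pos: [0.5268, -0.2027, 0.201]
eef_rot: [-2.209, 1.57, 1.95]
force: [-1.1, -0.7, 0.3]
grip_width: 0.0702
[[-0.     0.851 -0.525]
 [ 0.001 -0.525 -0.851]
 [-1.    -0.001 -0.001]]
(array([ 0.54512059, -0.19710078]), array([0.51984614, 0.85425991]), np.float64(0.04720949617743214), 3342, np.float64(0.13197179358836553))
[[ 0.851 -0.504 -0.148  0.57 ]
 [-0.525 -0.817 -0.238 -0.132]
 [-0.001  0.281 -0.96   0.368]
 [ 0.     0.     0.     1.   ]]
shift [  1.   12.1 -12.9] spin -0.004 q6 0.12 t 1.65
```

View pics/w1.png

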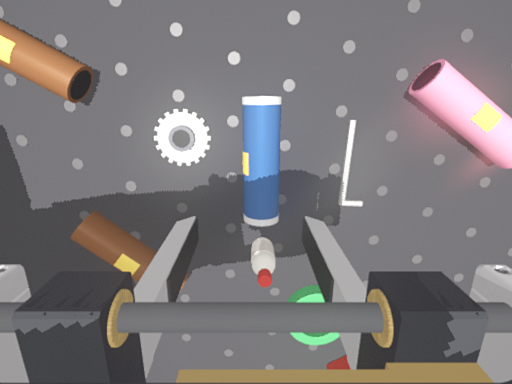

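```bash
python3 - <<'E'
from h import *
to([.545,-.197,.022],[-.854,.520])
p,d,E,k=load('w1'); h=cv2.cvtColor(p,cv2.COLOR_BGR2HSV); m=cv2.inRange(h,(18,90,80),(36,255,255)); m[:,:225]=0;m[:,300:]=0;m[:130]=0;m[220:]=0
v,u=np.nonzero(m); print(len(u),u.min(),u.max(),v.min(),v.max())
for x in (u.min()-.5,u.mean(),u.max()+.5): print(cyl([.5451,-.1971],[.5198,.8543],E,k,x,v.mean())[:2])
E
```

```text
shift [179.   12.7 -14.2] spin -0.005 q6 0.12 t 1.65
106 243 247 152 174
(np.float64(88.38797248747316), np.float64(-0.0019941776010621312))
(np.float64(60.1384791994374), np.float64(0.00010150085297033133))
(np.float64(47.01181189324956), np.float64(0.0009119090916416872))
```

```bash
python3 -m handwheel '[[[20,13,-14],0,-0.5],[[60,13,-14],0,-0.5],[[100,13,-14],0,-0.5],[[140,13,-14],0,-0.5],[[160,13,-14],0,-0.5]]';python3 - <<'E'
from h import *
to([.545,-.197,.022],[-.854,.520])
E
```

```text
time_s: 2.15
ee_pos: [0.5435, -0.1974, 0.0377]
eef_rot: [-1.616, 1.566, 2.543]
force: [0.6, 0.5, 0.9]
grip_width: 0.0708
shift [15.7  1.1 -1.1] spin -0.006 q6 0.14 t 2.15
```

```bash
python3 -m handwheel '[[[16,1,-1],0,-0.5],[[16,1,-1],0,-0.3],[[16,1,-1],0,-0.15],[[16,1,-1],0,-0.05],[[16,1,-1],0,-0.05]]' 3;python3 -m handwheel '[[[0,2,0],0,-0.05],[[0,4,0],0,-0.05],[[0,6,0],0,-0.05],[[0,8,0],0,-0.05],[[0,10,0],0,-0.05]]';python3 -m handwheel '[[[0,2,0],0,-0.05],[[0,4,0],0,-0.05],[[0,6,0],0,-0.05],[[0,8,0],0,-0.05],[[0,10,0],0,-0.05]]';python3 - <<'E'
from h import *
to([.545,-.197,.022],[-.854,.520])
save('side','side1'); print(tubefit('side1')); save('wrist','w2');print(tubefit('w2'))
E
```

```text
time_s: 2.65
ee_pos: [0.5453, -0.1973, 0.023]
eef_rot: [-1.728, 1.568, 2.43]
force: [0.0, 0.5, -0.2]
grip_width: 0.0494
time_s: 3.15
ee_pos: [0.554, -0.2027, 0.0229]
eef_rot: [-1.728, 1.568, 2.431]
force: [-0.5, 0.0, -0.3]
grip_width: 0.0494
time_s: 3.65
ee_pos: [0.5626, -0.2081, 0.0229]
eef_rot: [-1.716, 1.568, 2.443]
force: [0.3, 0.4, 0.1]
grip_width: 0.0492
shift [  0.9 -20.8  -0.1] spin -0.007 q6 0.14 t 3.65
(array([ 0.56085798, -0.21044297]), array([0.54197779, 0.84039281]), np.float64(0.04613252559132652), 220, np.float64(0.1290607376817715))
(array([ 0.56158325, -0.20772135]), array([0.4996288 , 0.86623961]), np.float64(0.04684372109202939), 9188, np.float64(0.13406838517168282))
```

View pics/w2.png

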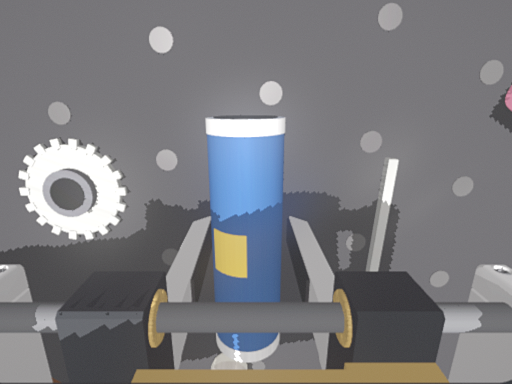

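```bash
cat >> h.py <<'E'
def mark(f,c,a):
    p,d,E,k=load(f); P=pts(d,E,k); h=cv2.cvtColor(p,cv2.COLOR_BGR2HSV); m=cv2.inRange(h,(18,90,80),(36,255,255)).astype(bool)
    m&=(np.hypot(P[...,0]-c[0],P[...,1]-c[1])<.035)&(P[...,2]>.015); v,u=np.nonzero(m)
    r=np.array([cyl(c,a,E,k,x,y)[:2] for x,y in zip(u,v)]); print(f,'px',len(u),u.mean().round(),v.mean().round(),'deg min/max/mean',np.percentile(r[:,0],[2,98]).round(1),r[:,0].mean().round(1),'along',r[:,1].min().round(4),r[:,1].max().round(4))
E
python3 - <<'E'
from h import *
c,a,*_=tubefit('w2'); mark('w2',c,a)
E
```

```text
w2 px 4765 246.0 341.0 deg min/max/mean [-81.8  79.9] 8.1 along -0.1171 0.0125
```

```bash
sed -i 's/&(P\[...,2\]>.015); v/\&(P[...,2]>.015)\&(P[...,2]<.06); v/' h.py
python3 - <<'E'
from h import *
c,a,*_=tubefit('w2'); mark('w2',c,a); mark('w2',c,[.52,.854])
E
```

```text
w2 px 1272 230.0 254.0 deg min/max/mean [ 5.2 77.7] 32.0 along -0.0189 0.0125
w2 px 1272 230.0 254.0 deg min/max/mean [ 5.4 74.4] 31.9 along -0.0178 0.0122
```

```bash
python3 -m handwheel '[[[0,3,0],0,-0.05],[[0,6,0],0,-0.05],[[0,9,0],0,-0.05],[[0,11,0],0,-0.05],[[0,12,0],0,-0.05]]';python3 - <<'E'
from h import *
to([.545,-.197,.022],[-.854,.520])
save('wrist','w3');c,a,*_=tubefit('w3');print(c,a);mark('w3',c,a)
E
```

```text
time_s: 4.25
ee_pos: [0.5731, -0.2145, 0.0228]
eef_rot: [-1.738, 1.568, 2.421]
force: [0.0, -0.6, -0.4]
grip_width: 0.0493
shift [  0.9 -33.1  -0.2] spin -0.007 q6 0.13 t 4.25
[ 0.57053122 -0.21314632] [0.51166771 0.85918342]
w3 px 1537 249.0 255.0 deg min/max/mean [-33.7  23.3] -4.5 along -0.014 0.0126
```

```bash
python3 -m handwheel '[[[0,-2,0],0,-0.2],[[0,-2,0],0,-0.4],[[0,-2,0],0,-0.5],[[-30,-2,0],0,-0.5],[[-70,-2,0],0,-0.5]]';python3 -m handwheel '[[[-30,0,0],0,-0.5],[[-60,0,10],0,-0.5],[[-90,0,30],0,-0.5],[[-110,0,60],0,-0.5],[[-110,0,60],0,-0.5]]';python3 - <<'E'
from h import *
to([.545,-.197,.022],[-.854,.520])
for n in('wrist','side','top'):
  save(n,n+'4');c,a,*r=tubefit(n+'4');print(c,a,r);mark(n+'4',c,a)
c,a,*_=tubefit('wrist4');mark('side4',c,a);mark('top4',c,a)
E
```

```text
time_s: 4.8
ee_pos: [0.5705, -0.2132, 0.0919]
eef_rot: [-1.557, 1.564, 2.601]
force: [-0.5, -0.1, 0.9]
grip_width: 0.0705
time_s: 5.3
ee_pos: [0.5391, -0.2672, 0.2051]
eef_rot: [-1.363, 1.569, 2.793]
force: [-0.0, 0.6, -0.1]
grip_width: 0.0706
shift [183.1 -31.7 -62.8] spin -0.009 q6 0.04 t 5.3
[ 0.57059615 -0.2106284 ] [0.52230061 0.85276144] [np.float64(0.04513648262783648), 2883, np.float64(0.1318690827988986)]
wrist4 px 232 254.0 121.0 deg min/max/mean [-35.   20.1] -14.7 along -0.0124 0.0128
[ 0.56719486 -0.21495108] [0.46428492 0.8856859 ] [np.float64(0.046703624024180934), 226, np.float64(0.1310836693578111)]
side4 px 61 264.0 261.0 deg min/max/mean [-42.2  16.4] -13.1 along -0.012 0.014
[ 0.57286383 -0.20562799] [0.52860477 0.84886807] [np.float64(0.04892462373452533), 191, np.float64(0.10815264847624163)]
top4 px 45 318.0 186.0 deg min/max/mean [-37.6  20.4] -8.0 along -0.0207 0.0048
side4 px 61 264.0 261.0 deg min/max/mean [-40.4  18.6] -11.1 along -0.0169 0.0088
top4 px 45 318.0 186.0 deg min/max/mean [-35.   22.3] -5.9 along -0.0152 0.0102
```

View pics/wrist4.png

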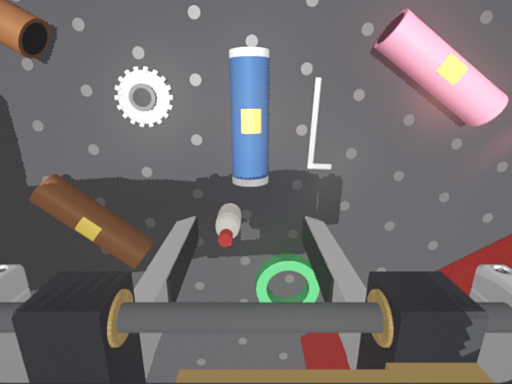

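```bash
cat >> h.py <<'E'
def edge(f,x0,x1,r0,r1,a):
    "tube roll from silhouette + mark edges, wrist view with tube upright in picture"
    p,d,E,k=load(f); h=cv2.cvtColor(p,cv2.COLOR_BGR2HSV); sub=slice(x0,x1); out=[]
    a=np.array([*a,0.]);a/=np.linalg.norm(a); n=np.cross([0,0,1],a)
    for r in range(r0,r1):
        H=h[r,sub]; t=(H[:,1]>110)&(H[:,2]>45); y=t&(H[:,0]>16)&(H[:,0]<38)
        if y.sum()<3: continue
        tx=np.nonzero(t)[0]; yx=np.nonzero(y)[0]; ang=[]
        def pl(u):
            o,v=ray(E,k,x0+u,r); v=np.array([n@v,v[2]]); return np.array([n@o,o[2]]),v/np.linalg.norm(v)
        def off(u,s): # centre coordinate with ray tangent, z=.022
            o,v=pl(u); w=np.array([-v[1],v[0]]); w*=s*np.sign(w[0]); return (w@o+.022-w[1]*.022)/w[0]
        e=[tx[0]-.5,tx[-1]+.5]; g=[pl(q) for q in e]; nn=[]
        xs=sorted([(o[0]+(.022-o[1])*v[0]/v[1],q) for (o,v),q in zip(g,e)])
        cn=(off(xs[0][1],1)+off(xs[1][1],-1))/2; wid=(off(xs[0][1],1)-off(xs[1][1],-1))
        for u in(yx[0]-.5,yx[-1]+.5):
            o,v=pl(u); o=o-[cn,.022]; b=o@v; t_=-b-np.sqrt(max(b*b-o@o+.022**2,0)); q=o+t_*v; ang.append(np.degrees(np.arctan2(q[0],q[1])))
        out.append([cn,wid,*ang])
    m=np.median(out,0); print(f,'n',m[0].round(4),'err',m[1].round(4),'edges',m[2:].round(1),'mid',m[2:].mean().round(1),'rows',len(out)); return m,n
E
python3 - <<'E'
from h import *
c,a,*_=tubefit('wrist4')
m,n=edge('wrist4',215,285,105,140,a); print(n[:2]@c)
m,n=edge('wrist4',215,285,112,130,[.52,.854]);
p,d,E,k=load('wrist4'); print(E[:3,3])
c,a,*_=tubefit('w3'); edge('w3',205,290,235,272,a)
E
```

```text
return _methods._mean(a, axis=axis, dtype=dtype,
  ret = ret.dtype.type(ret / rcount)
Traceback (most recent call last):
  File "h.py", line 55, in edge
    m=np.median(out,0); print(f,'n',m[0].round(4),'err',m[1].round(4),'edges',m[2:].round(1),'mid',m[2:].mean().round(1),'rows',len(out)); return m,n
                                    ~^^^
IndexError: invalid index to scalar variable.
```

```bash
python3 - <<'E'
from h import *
p,*_=load('wrist4'); h=cv2.cvtColor(p,cv2.COLOR_BGR2HSV)
print(h[120,226:276:2].tolist())
E
```

```text
[[150, 2, 118], [150, 4, 120], [170, 6, 119], [109, 115, 169], [107, 119, 188], [108, 118, 199], [107, 120, 204], [112, 90, 210], [30, 100, 255], [30, 83, 255], [30, 76, 255], [30, 63, 255], [30, 72, 255], [30, 82, 255], [30, 93, 255], [30, 101, 255], [30, 106, 255], [23, 92, 248], [109, 120, 191], [108, 110, 178], [109, 108, 161], [113, 40, 116], [8, 8, 123], [170, 6, 121], [0, 6, 120]]
```

```bash
sed -i 's/H\[:,1\]>110/H[:,1]>45/; s/(18,90,80)/(18,50,80)/' h.py; python3 - <<'E'
from h import *
c,a,*_=tubefit('wrist4')
m,n=edge('wrist4',222,280,108,136,a); print(n[:2]@c, c)
mark('wrist4',c,a)
mark('side4',c,a);mark('top4',c,a)
c,a,*_=tubefit('w3'); edge('w3',205,290,235,272,a)
c,a,*_=tubefit('w2'); edge('w2',205,290,235,272,a)
E
```

```text
wrist4 n -0.5968 err 0.0002 edges [ 25.1 -36.1] mid -5.5 rows 25
-0.5965937398287522 [ 0.57059615 -0.2106284 ]
wrist4 px 485 250.0 121.0 deg min/max/mean [-34.9  23. ] -5.3 along -0.0132 0.0128
side4 px 62 264.0 261.0 deg min/max/mean [-40.4  19.5] -10.6 along -0.0169 0.0088
top4 px 54 318.0 186.0 deg min/max/mean [-39.   25.2] -4.6 along -0.0164 0.0114
w3 n -0.5994 err -0.0005 edges [ 25.2 -34.3] mid -4.5 rows 37
w2 n -0.5885 err -0.0007 edges [63.5 -1.6] mid 31.0 rows 37
```

```bash
python3 - <<'E'
from h import *
to([.5706,-.2106,.022],[-.853,.522])
E
```

```text
shift [179.1  -0.3 -61.8] spin -0.005 q6 0.04 t 5.45
```

```bash
python3 -m handwheel '[[[20,0,-40],0,-0.5],[[40,0,-62],0,-0.5],[[80,0,-62],0,-0.5],[[120,0,-62],0,-0.5],[[155,0,-62],0,-0.5]]';python3 - <<'E'
from h import *
to([.5706,-.2106,.022],[-.853,.522])
E
```

```text
time_s: 5.95
ee_pos: [0.5705, -0.2089, 0.0429]
eef_rot: [-1.551, 1.56, 2.61]
force: [-0.2, 0.0, 0.7]
grip_width: 0.0703
shift [20.8  1.2  1.4] spin -0.003 q6 0.14 t 5.95
```

```bash
python3 -m handwheel '[[[21,1,1],0,-0.5],[[21,1,1],0,-0.3],[[21,1,1],0,-0.15],[[21,1,1],0,-0.05],[[21,1,1],0,-0.05]]' 3;python3 -m handwheel '[[[0,-1,0],0,-0.05],[[0,-2,0],0,-0.05],[[0,-3,0],0,-0.05],[[0,-4,0],0,-0.05],[[0,-5,0],0,-0.05]]';python3 - <<'E'
from h import *
to([.5706,-.2106,.022],[-.853,.522])
save('wrist','w5');c,a,*_=tubefit('w5'); edge('w5',205,290,235,272,a)
E
```

```text
time_s: 6.45
ee_pos: [0.5712, -0.2103, 0.0232]
eef_rot: [-1.575, 1.562, 2.585]
force: [0.3, -0.7, 0.6]
grip_width: 0.0495
time_s: 6.95
ee_pos: [0.5669, -0.2076, 0.0233]
eef_rot: [-1.581, 1.562, 2.58]
force: [0.5, 0.1, 0.2]
grip_width: 0.0492
shift [1.2 4.7 0.6] spin -0.003 q6 0.14 t 6.95
w5 n -0.5955 err -0.0005 edges [ 37.5 -22.4] mid 7.6 rows 35
```

```bash
python3 -m handwheel '[[[0,2,0],0,-0.2],[[0,2,0],0,-0.4],[[0,2,0],0,-0.5],[[-30,2,0],0,-0.5],[[-70,2,0],0,-0.5]]';python3 -m handwheel '[[[-30,0,0],0,-0.5],[[-60,0,10],0,-0.5],[[-90,0,30],0,-0.5],[[-110,0,60],0,-0.5],[[-110,0,60],0,-0.5]]';python3 - <<'E'
from h import *
to([.5706,-.2106,.022],[-.853,.522])
for n in('wrist','side','top'): save(n,n+'6')
c,a,*_=tubefit('wrist6');edge('wrist6',222,280,108,136,a);print(c,a)
for n in('wrist','side','top'): mark(n+'6',c,a)
E
```

```text
time_s: 7.5
ee_pos: [0.568, -0.2085, 0.0922]
eef_rot: [-1.53, 1.558, 2.63]
force: [-0.8, 1.0, -0.4]
grip_width: 0.0703
time_s: 8.0
ee_pos: [0.5373, -0.2629, 0.2054]
eef_rot: [-1.468, 1.563, 2.69]
force: [0.7, 0.4, -0.5]
grip_width: 0.0702
shift [183.3   2.2 -62.2] spin -0.005 q6 0.04 t 8.0
wrist6 n -0.5925 err -0.0002 edges [ 39.9 -21.5] mid 9.2 rows 24
[ 0.56714206 -0.20855127] [0.51998768 0.85417376]
wrist6 px 467 247.0 123.0 deg min/max/mean [-19.1  39.4] 8.7 along -0.013 0.0133
side6 px 58 261.0 260.0 deg min/max/mean [-23.3  33.4] 3.7 along -0.018 0.0092
top6 px 57 317.0 188.0 deg min/max/mean [-22.1  42.8] 9.9 along -0.0159 0.0118
```

```bash
python3 -m handwheel '[[[20,2,-40],0,-0.5],[[40,2,-62],0,-0.5],[[80,2,-62],0,-0.5],[[120,2,-62],0,-0.5],[[155,2,-62],0,-0.5]]';python3 -m handwheel '[[[20,0,0],0,-0.5],[[20,0,0],0,-0.3],[[20,0,0],0,-0.15],[[20,0,0],0,0],[[20,0,0],0,0.04]]' 3;python3 -m handwheel '[[[0,0,0],0,0.04],[[0,0,0],0,0.04],[[0,0,0],0,0.04],[[0,0,0],0,0.04],[[0,0,0],0,0.04]]'; python3 - <<'E'
from h import *
to([.5706,-.2106,.022],[-.853,.522])
save('wrist','w7');c,a,*_=tubefit('w7'); edge('w7',205,290,235,272,a)
E
```

```text
time_s: 8.65
ee_pos: [0.5694, -0.2052, 0.0431]
eef_rot: [-1.528, 1.554, 2.633]
force: [0.5, 0.0, 0.6]
grip_width: 0.0703
time_s: 9.15
ee_pos: [0.5698, -0.2052, 0.0245]
eef_rot: [-1.545, 1.556, 2.617]
force: [1.9, -1.0, 1.1]
grip_width: 0.0455
time_s: 9.65
ee_pos: [0.5698, -0.2052, 0.0245]
eef_rot: [-1.544, 1.556, 2.617]
force: [0.2, -1.7, -0.8]
grip_width: 0.0451
shift [2.5 3.5 4.2] spin -0.001 q6 0.14 t 9.65
w7 n -0.5951 err -0.0008 edges [ 40.6 -19.8] mid 10.4 rows 31
```

```bash
python3 -m handwheel '[[[0,0.8,0],0,0.04],[[0,1.6,0],0,0.04],[[0,2.4,0],0,0.04],[[0,3.2,0],0,0.04],[[0,3.8,0],0,0.04]]'; python3 -m handwheel '[[[0,0,0],0,0.04],[[0,0,0],0,0.04],[[0,0,0],0,0.04],[[0,0,0],0,0.04],[[0,0,0],0,0.04]]'; python3 - <<'E'
from h import *
to([.5706,-.2106,.022],[-.853,.522])
save('wrist','w8');c,a,*_=tubefit('w8'); edge('w8',205,290,235,272,a); save('side','side8'); mark('side8',c,a)
E
```

```text
time_s: 10.2
ee_pos: [0.5731, -0.2072, 0.0244]
eef_rot: [-1.542, 1.556, 2.619]
force: [-0.4, 0.5, -0.1]
grip_width: 0.0449
time_s: 10.7
ee_pos: [0.5731, -0.2072, 0.0244]
eef_rot: [-1.542, 1.556, 2.62]
force: [-0.4, -0.4, 0.0]
grip_width: 0.0452
shift [ 2.4 -0.3  4.2] spin -0.001 q6 0.14 t 10.7
w8 n -0.5976 err -0.0005 edges [ 32.  -28.7] mid 1.6 rows 30
side8 px 58 262.0 260.0 deg min/max/mean [-29.8  29.1] -1.2 along -0.0151 0.011
```

```bash
python3 -m handwheel '[[[0,0,0],0,0],[[0,0,0],0,-0.2],[[0,0,0],0,-0.5],[[-30,0,0],0,-0.5],[[-70,0,0],0,-0.5]]';python3 -m handwheel '[[[-30,0,0],0,-0.5],[[-60,0,10],0,-0.5],[[-90,0,30],0,-0.5],[[-110,0,60],0,-0.5],[[-110,0,60],0,-0.5]]';python3 - <<'E'
from h import *
for n in('wrist','side','top'): save(n,n+'9')
c,a,*_=tubefit('wrist9');edge('wrist9',222,280,108,136,a);print(c,a)
for n in('wrist','side','top'): mark(n+'9',c,a)
E
```

```text
time_s: 11.3
ee_pos: [0.573, -0.2073, 0.0935]
eef_rot: [-1.518, 1.552, 2.644]
force: [-0.2, -0.1, 0.6]
grip_width: 0.0699
time_s: 11.8
ee_pos: [0.543, -0.2621, 0.2067]
eef_rot: [-1.481, 1.557, 2.678]
force: [-0.2, -0.2, -0.2]
grip_width: 0.0706
wrist9 n -0.595 err 0.0001 edges [ 31.7 -26.9] mid 2.4 rows 21
[ 0.56878297 -0.20934064] [0.52162348 0.8531758 ]
wrist9 px 458 248.0 126.0 deg min/max/mean [-26.8  28.3] 0.7 along -0.0131 0.0125
side9 px 59 262.0 260.0 deg min/max/mean [-32.9  25.2] -3.8 along -0.0179 0.0087
top9 px 58 318.0 187.0 deg min/max/mean [-31.7  33.9] 1.0 along -0.0165 0.0112
```

```bash
python3 - <<'E'
from h import *
for f in('top0','side0'):
  p,d,E,k=load(f);P=pts(d,E,k)
  m=(P[...,2]>.0095)&(P[...,2]<.022)&(abs(P[...,0]-.54)<.08)&(abs(P[...,1]-.16)<.09); q=P[m]
  print(f,len(q),q[:,:2].min(0).round(4),q[:,:2].max(0).round(4),cv2.minEnclosingCircle(q[:,:2].astype(np.float32)))
  m=(P[...,2]>.06)&(P[...,2]<.2)&(abs(P[...,0]-.54)<.05)&(abs(P[...,1]-.16)<.06);q=P[m];print('col',len(q),np.median(q,0).round(4))
  # barrel strips: top z and y-mid by x
  h=cv2.cvtColor(p,cv2.COLOR_BGR2HSV); r=((h[...,0]<6)|(h[...,0]>172))&(h[...,1]>120)&(P[...,2]>.2)&(P[...,2]<.3)
  for x in(.52,.54,.56,.58,.6):
    q=P[r&(abs(P[...,0]-x)<.01)&(abs(P[...,1]-.17)<.06)]
    if len(q): print(x,len(q),q[:,1].min().round(4),q[:,1].max().round(4),np.percentile(q[:,2],97).round(4))
E
```

```text
top0 420 [0.4834 0.1153] [0.5976 0.2289] ((0.5408576726913452, 0.17232155799865723), 0.05975820869207382)
col 9 [0.5359 0.1586 0.0747]
0.52 119 0.1442 0.1996 0.2813
0.54 130 0.1446 0.2089 0.2801
0.56 128 0.1445 0.1992 0.2785
0.58 132 0.1429 0.2 0.2785
0.6 130 0.1412 0.204 0.2771
side0 491 [0.481 0.107] [0.5997 0.2262] ((0.5398564338684082, 0.16837430000305176), 0.06145976856350899)
col 238 [0.5386 0.1597 0.126 ]
0.52 118 0.1375 0.1885 0.28
0.54 96 0.1205 0.2097 0.279
0.56 114 0.1376 0.1935 0.2773
0.58 120 0.1354 0.1889 0.2759
0.6 115 0.1331 0.1962 0.2754
```

```bash
python3 -m handwheel '[[[-45,0,0],-0.15,-1],[[-90,-20,-20],-0.3,-1],[[-130,-50,-50],-0.45,-1],[[-150,-85,-85],-0.6,-1],[[-150,-120,-120],-0.75,-1]]' 20;python3 - <<'E'
from h import *
p,R,o=tool();print(R.round(2).tolist()); s,sp=to([.446,.171,.36],[0,1]); print(sp,sp-np.pi)
E
```

```text
time_s: 12.45
ee_pos: [0.5094, -0.1055, 0.3549]
eef_rot: [-2.317, 1.553, 2.601]
force: [0.5, 0.2, -0.9]
grip_width: 0.0943
[[-0.02, 0.98, 0.2], [0.01, 0.2, -0.98], [-1.0, -0.01, -0.01]]
shift [  -1.6   -5.7 -283.7] spin -1.365 q6 -0.48 t 12.45
-1.365274437700366 -4.506867091290159
```

```bash
python3 -m handwheel '[[[-2,-1,-40],-0.15,-1],[[-2,-2,-85],-0.3,-1],[[-2,-3,-130],-0.45,-1],[[-2,-5,-175],-0.6,-1],[[-2,-6,-220],-0.75,-1]]';python3 - <<'E'
from h import *
to([.446,.171,.36],[0,1])
E
```

```text
time_s: 12.95
ee_pos: [0.4577, 0.1111, 0.3587]
eef_rot: [-3.02, 1.551, 2.649]
force: [1.3, 0.6, -0.1]
grip_width: 0.0937
shift [ -0.6  42.2 -44.1] spin -0.614 q6 -0.8 t 12.95
```

```bash
python3 -m handwheel '[[[0,10,-10],-0.15,-1],[[0,20,-20],-0.3,-0.6],[[0,30,-30],-0.45,-0.3],[[0,42,-44],-0.61,-0.1],[[0,42,-44],-0.61,-0.1]]';python3 - <<'E'
from h import *
to([.446,.171,.36],[0,1])
p,R,o=tool();print(R.round(3).tolist())
p,d,i=save('wrist','w10'); P=pts(d,i['extrinsics'],[i['fx'],i['fy'],i['cx'],i['cy']]); h=cv2.cvtColor(p,cv2.COLOR_BGR2HSV)
m=(h[...,0]>5)&(h[...,0]<20)&(h[...,1]>130)&(P[...,2]>.2)&(P[...,2]<.3); q=P[m]; print(len(q),q.min(0),q.max(0),np.median(q,0))
E
```

```text
time_s: 13.45
ee_pos: [0.4453, 0.1728, 0.3584]
eef_rot: [2.697, 1.55, 2.7]
force: [0.2, 0.7, 0.3]
grip_width: 0.0653
shift [-1.6 -1.8  0.6] spin 0.002 q6 -1.29 t 13.45
[[-0.019, -0.002, 1.0], [0.009, 1.0, 0.002], [-1.0, 0.009, -0.019]]
415 [0.42791221 0.16719152 0.25796595] [0.46510725 0.17764463 0.27776096] [0.44268338 0.17277284 0.27347512]
```

View pics/w10.png

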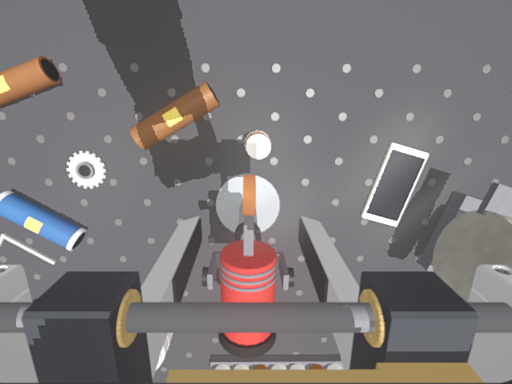

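```bash
python3 -m handwheel '[[[30,0,1],0,-0.1],[[60,0,1],0,-0.1],[[90,0,1],0,-0.1],[[107,0,1],0,-0.1],[[107,0,1],0,-0.1]]';python3 -m handwheel '[[[0,0,0],0,0.4],[[0,0,0],0,0.7],[[0,0,0],0,1],[[0,0,0],0,1],[[0,0,0],0,1]]' 25
```

```text
time_s: 14.0
ee_pos: [0.4438, 0.1722, 0.2491]
eef_rot: [2.84, 1.547, 2.835]
force: [-0.1, 0.7, 0.2]
grip_width: 0.0517
time_s: 14.5
ee_pos: [0.4438, 0.1723, 0.2494]
eef_rot: [2.825, 1.547, 2.82]
force: [0.1, -0.4, -0.4]
grip_width: 0.0149
```

```bash
python3 -m handwheel '[[[0,0,0],0,1],[[0,1,0],0.01,1],[[0,4.8,0.1],0.05,1],[[0,9.6,0.5],0.1,1],[[0,14.4,1.1],0.15,1]]' 30;python3 - <<'E'
from h import *
p,R,o=tool();print(p,R.round(3).tolist(),np.round(o['force'],1),np.round(o['moment'],2),o['qpos'])
E
```

```text
time_s: 15.0
ee_pos: [0.445, 0.1868, 0.2495]
eef_rot: [2.988, 1.547, 2.831]
force: [0.2, 0.0, -0.3]
grip_width: 0.0124
[0.44497429 0.18683666 0.24948581] [[-0.023, 0.157, 0.987], [0.007, 0.988, -0.157], [-1.0, 0.004, -0.024]] [ 0.2  0.  -0.3] [-0.26 -0.18  0.14] [ 0.31414885  0.13583076  1.64999845  0.01427159  1.37518311 -1.10205567]
```

Works smoothly; continue the arc.

```bash
python3 -m handwheel '[[[0,9.6,0.5],0.1,1],[[0,19.1,1.9],0.2,1],[[0,28.4,4.3],0.3,1],[[0,37.4,7.6],0.4,1],[[0,46,11.8],0.5,1]]';python3 -m handwheel '[[[0,9.6,0.5],0.1,1],[[0,19.1,1.9],0.2,1],[[0,28.4,4.3],0.3,1],[[0,37.4,7.6],0.4,1],[[0,46,11.8],0.5,1]]';python3 - <<'E'
from h import *
p,R,o=tool();y=np.arctan2(R[1,2],R[0,2]);print(p,R.round(3).tolist(),'heading',y,'by pos',np.arctan2(.171-p[1],.54-p[0]),np.hypot(.171-p[1],.54-p[0]),np.round(o['force'],1))
E
```

```text
time_s: 15.5
ee_pos: [0.464, 0.2315, 0.2496]
eef_rot: [-2.852, 1.547, 2.77]
force: [0.1, 2.0, -0.2]
grip_width: 0.0118
time_s: 16.0
ee_pos: [0.502, 0.2617, 0.2494]
eef_rot: [-2.458, 1.547, 2.66]
force: [0.9, 3.8, 0.3]
grip_width: 0.012
[0.5020347  0.26170971 0.24943658] [[-0.021, 0.919, 0.394], [0.011, 0.395, -0.919], [-1.0, -0.015, -0.018]] heading -1.1654139537758754 by pos -1.1744132308048605 0.09833420179229671 [0.9 3.8 0.3]
```

```bash
python3 -m handwheel '[[[0,7.7,0.3],0.08,1],[[0,15.3,1.2],0.16,1],[[0,22.8,2.8],0.24,1],[[0,30.2,4.9],0.32,1],[[0,30.2,4.9],0.32,1]]';python3 -m handwheel '[[[-5,0,0.4],0,1],[[-9,0,0.9],0,1],[[-18.3,0,2.8],0,1],[[-27.3,0,5.6],0,1],[[-33.5,0,8.1],0,1]]';python3 - <<'E'
from h import *
p,R,o=tool();y=np.arctan2(R[1,2],R[0,2]);print(p,'heading',y,'by pos',np.arctan2(.171-p[1],.54-p[0]),np.hypot(.171-p[1],.54-p[0]),np.round(o['force'],1),np.round(o['moment'],2),o['time_s'])
a=save('side','side11');b=save('top','top11')
def crop(p,c,r,h=54,w=72): return cv2.resize(p[r-h:r+h,c-w:c+w],(400,300),interpolation=cv2.INTER_CUBIC)
cv2.imwrite('pics/c11.png',np.hstack([crop(b[0],205,190),crop(a[0],232,140)]))
E
```

```text
time_s: 16.5
ee_pos: [0.5329, 0.27, 0.2492]
eef_rot: [-2.266, 1.549, 2.529]
force: [3.9, 4.3, -1.4]
grip_width: 0.012
time_s: 17.0
ee_pos: [0.5342, 0.2611, 0.2836]
eef_rot: [-2.274, 1.549, 2.521]
force: [-0.2, -0.2, -6.0]
grip_width: 0.0121
[0.53419727 0.26105139 0.28360321] heading -1.4881794015825178 by pos -1.5064473208790636 0.09023815740531399 [-0.2 -0.2 -6. ] [ 0.2  -0.94  0.15] 17.0
```

View pics/c11.png

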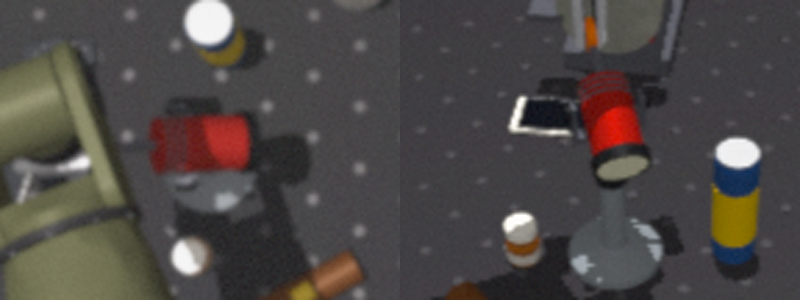

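```bash
python3 -m handwheel '[[[-3,0,1.5],0,1],[[-6.2,0,3.1],0,1],[[-6.2,0,3.1],0,1],[[-6.2,0,3.1],0,1],[[-6.2,0,3.1],0,1]]'; cat >> h.py <<'E'
from scipy.optimize import least_squares
def barrel(fs,M=np.array([.570,-.209,.044]),P0=np.array([.54,.17,.248])):
    Q=[]
    for f in fs:
        p,d,E,k=load(f);P=pts(d,E,k);h=cv2.cvtColor(p,cv2.COLOR_BGR2HSV)
        r=((h[...,0]<5)|(h[...,0]>174))&(h[...,1]>150)&(np.linalg.norm(P-P0,axis=-1)<.085)&(d>0)
        r=cv2.erode(r.astype(np.uint8),np.ones((3,3)))>0; Q.append(P[r])
        # lens: pale pixels ahead
        g=(h[...,1]<90)&(h[...,2]>110)&(np.linalg.norm(P-P0,axis=-1)<.095)&((P-P0)@((M-P0)/np.linalg.norm(M-P0))>.068); q=P[g]
        if len(q)>8: l=q.mean(0); v=l-P0; print(f,'lens',len(q),l.round(4),'dist',np.linalg.norm(v).round(4),'yaw',np.arctan2(v[1],v[0]).round(3),'tilt',-np.arcsin(v[2]/np.linalg.norm(v)).round(3))
    print([len(q) for q in Q]); Q=np.vstack(Q); v=M-P0; x0=[P0[0],P0[2],np.arctan2(v[1],v[0]),-np.arctan2(v[2],np.hypot(*v[:2])),.032]
    def ax(x): return np.array([x[0],P0[1],x[1]]),np.array([np.cos(x[3])*np.cos(x[2]),np.cos(x[3])*np.sin(x[2]),-np.sin(x[3])])
    def f(x): c,a=ax(x); w=Q-c; return np.linalg.norm(w-np.outer(w@a,a),axis=1)-x[4]
    s=least_squares(f,x0,loss='soft_l1',f_scale=.002,bounds=([-1,0,-4,-1,.0299],[1,1,4,2,.0341])); c,a=ax(s.x); w=M-c
    print('yaw',s.x[2].round(3),'tilt',s.x[3].round(3),'axis pt',c.round(4),'r',s.x[4].round(4),'rms',np.sqrt(np.mean(s.fun**2)).round(4),'miss of mark mm',(np.cross(a,w)*1e3).round(1),'wanted yaw/tilt from pivot',x0[2].round(3),x0[3].round(3))
    return s
E
python3 - <<'E'
from h import *
p,R,o=tool();y=np.arctan2(R[1,2],R[0,2]);print(p,'heading',y,'by pos',np.arctan2(.171-p[1],.54-p[0]),np.hypot(.171-p[1],.54-p[0]),o['time_s'])
save('side','side12');save('top','top12')
for fs in(['side12'],['top12'],['side12','top12']): barrel(fs)
E
```

```text
time_s: 17.6
ee_pos: [0.5348, 0.2577, 0.2903]
eef_rot: [-2.322, 1.55, 2.472]
force: [-0.0, -2.9, -1.6]
grip_width: 0.0121
[0.53484535 0.25767951 0.29031599] heading -1.4887183153467167 by pos -1.5113983333854508 0.08683264762450528 17.6
side12 lens 70 [0.549  0.1016 0.2114] dist 0.0781 yaw -1.441 tilt 0.489
[277]
yaw -1.455 tilt 0.477 axis pt [0.5399 0.17   0.2464] r 0.0299 rms 0.0023 miss of mark mm [  4.6   7.  -12.5] wanted yaw/tilt from pivot -1.492 0.492
[313]
yaw -1.446 tilt 0.455 axis pt [0.5407 0.17   0.2454] r 0.0299 rms 0.003 miss of mark mm [ 12.9   9.6 -16.2] wanted yaw/tilt from pivot -1.492 0.492
side12 lens 70 [0.549  0.1016 0.2114] dist 0.0781 yaw -1.441 tilt 0.489
[277, 313]
yaw -1.449 tilt 0.465 axis pt [0.5403 0.17   0.2459] r 0.0299 rms 0.0028 miss of mark mm [  9.    8.6 -14.8] wanted yaw/tilt from pivot -1.492 0.492
```

```bash
python3 -m handwheel '[[[0,0,0],0,0.6],[[0,0,0],0,0.3],[[0,0,0],0,0],[[-20,0,0],0,-0.1],[[-60,0,0],0,-0.1]]';python3 -m handwheel '[[[-30,0,0],0,-0.1],[[-60,0,-15],0,-0.1],[[-90,0,-40],0,-0.1],[[-100,0,-60],0,-0.1],[[-100,0,-60],0,-0.1]]';python3 - <<'E'
from h import *
p,R,o=tool();print(p,o['time_s'])
for n in('side','top','wrist'): save(n,n+'13')
for fs in(['side13'],['top13'],['wrist13'],['side13','top13','wrist13']): barrel(fs)
E
```

```text
time_s: 18.2
ee_pos: [0.5352, 0.2568, 0.3483]
eef_rot: [-2.125, 1.546, 2.67]
force: [0.0, 1.3, 0.8]
grip_width: 0.0473
time_s: 18.7
ee_pos: [0.532, 0.3174, 0.45]
eef_rot: [-2.195, 1.547, 2.602]
force: [0.9, -0.3, -0.0]
grip_width: 0.0516
[0.53203855 0.31741663 0.45004151] 18.7
side13 lens 69 [0.5486 0.1018 0.2111] dist 0.078 yaw -1.445 tilt 0.492
[298]
yaw -1.48 tilt 0.467 axis pt [0.5408 0.17   0.2457] r 0.0299 rms 0.0022 miss of mark mm [ 8.6  3.1 -4.5] wanted yaw/tilt from pivot -1.492 0.492
[358]
yaw -1.514 tilt 0.455 axis pt [0.5426 0.17   0.2452] r 0.0299 rms 0.0032 miss of mark mm [13.9 -1.9  5.4] wanted yaw/tilt from pivot -1.492 0.492
[934]
yaw -1.526 tilt 0.336 axis pt [0.5432 0.17   0.2438] r 0.0299 rms 0.0044 miss of mark mm [63.5 -0.4  9.3] wanted yaw/tilt from pivot -1.492 0.492
side13 lens 69 [0.5486 0.1018 0.2111] dist 0.078 yaw -1.445 tilt 0.492
[298, 358, 934]
yaw -1.518 tilt 0.38 axis pt [0.543  0.17   0.2437] r 0.0299 rms 0.004 miss of mark mm [44.4 -0.2  6.4] wanted yaw/tilt from pivot -1.492 0.492
```

View pics/wrist13.png

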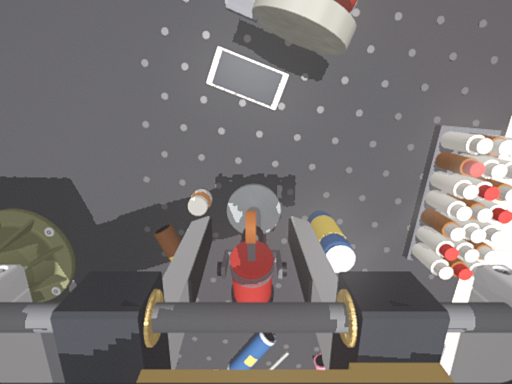

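```bash
python3 - <<'E'
from h import *
for n in('wrist','side','top'):
  p,d,E,k=load(n+'13');P=pts(d,E,k);h=cv2.cvtColor(p,cv2.COLOR_BGR2HSV)
  m=(h[...,0]>5)&(h[...,0]<20)&(h[...,1]>130)&(abs(P[...,0]-.534)<.04)&(abs(P[...,1]-.255)<.045)&(P[...,2]>.22)&(P[...,2]<.34); q=P[m]
  if len(q)>4: print(n,len(q),q.min(0).round(4),q.max(0).round(4),((q.min(0)+q.max(0))/2).round(4))
  mm=[(np.array(a)) for a in((.570,-.209,.044),(.54,.17,.248))]
  v,u=np.nonzero(m); print('paddle px',u.mean() if len(u) else 0,v.mean() if len(v) else 0)
  # project ideal points
  for X in((.570,-.209,.044),(.54,.17,.248),(.5334,.2534,.293),(.5455,.1015,.211)):
    c=np.linalg.inv(E)@[*X,1]; print(X,(c[0]/c[2]*k[0]+k[2]).round(1),(c[1]/c[2]*k[1]+k[3]).round(1))
p,d,E,k=load('wrist13');h=cv2.cvtColor(p,cv2.COLOR_BGR2HSV);m=cv2.inRange(h,(18,50,80),(36,255,255));m[:345]=0;m[375:]=0;m[:,:230]=0;m[:,275:]=0;v,u=np.nonzero(m);print('mark wrist',u.mean(),v.mean())
for r in range(250,300,8):
  x=np.nonzero((h[r,200:300,1]>150)&((h[r,200:300,0]<6)|(h[r,200:300,0]>172)))[0]+200
  if len(x): print(r,x[0],x[-1],(x[0]+x[-1])/2)
E
```

```text
wrist 326 [0.5278 0.2104 0.2445] [0.5439 0.2775 0.3149] [0.5359 0.2439 0.2797]
paddle px 250.340490797546 226.99079754601226
(0.57, -0.209, 0.044) 251.2 360.3
(0.54, 0.17, 0.248) 249.9 269.3
(0.5334, 0.2534, 0.293) 249.3 228.4
(0.5455, 0.1015, 0.211) 250.3 294.3
side 52 [0.5255 0.2281 0.2795] [0.5391 0.2652 0.3122] [0.5323 0.2467 0.2958]
paddle px 227.73076923076923 96.25
(0.57, -0.209, 0.044) 262.8 258.6
(0.54, 0.17, 0.248) 233.8 123.9
(0.5334, 0.2534, 0.293) 227.9 96.6
(0.5455, 0.1015, 0.211) 238.8 146.9
top 68 [0.5262 0.2373 0.2834] [0.5394 0.2738 0.3161] [0.5328 0.2555 0.2997]
paddle px 166.39705882352942 188.22058823529412
(0.57, -0.209, 0.044) 317.1 186.3
(0.54, 0.17, 0.248) 199.1 188.0
(0.5334, 0.2534, 0.293) 167.6 188.4
(0.5455, 0.1015, 0.211) 223.2 187.6
mark wrist 251.6888888888889 368.9428571428571
250 233 257 245.0
258 231 272 251.5
266 232 271 251.5
274 238 264 251.0
282 233 270 251.5
290 234 270 252.0
298 236 268 252.0
```

```bash
python3 - <<'E'
from h import *
p,d,E,k=load('side13');h=cv2.cvtColor(p,cv2.COLOR_BGR2HSV);P=pts(d,E,k)
m=((h[...,1]<90)&(h[...,2]>110)).astype(np.uint8);m[:135]=0;m[165:]=0;m[:,:222]=0;m[:,258:]=0
N,L,st,ce=cv2.connectedComponentsWithStats(m);print(st[1:].tolist(),ce[1:].round(2).tolist())
i=1+np.argmax(st[1:,4]);c=max(cv2.findContours((L==i).astype(np.uint8),0,1)[0],key=cv2.contourArea);print(cv2.fitEllipse(c))
# normal of lens plane
q=P[L==i];q=q[abs(q[:,2]-np.median(q[:,2]))<.03];u,s,v=np.linalg.svd(q-q.mean(0));n=v[2]*-np.sign(v[2][2]);print(q.mean(0),'lens normal yaw',np.arctan2(n[1],n[0]),'tilt',-np.arcsin(n[2]),s)
cv2.imwrite('pics/l.png',cv2.resize(p[80:180,190:290],(700,600),interpolation=cv2.INTER_CUBIC) if 0 else cv2.resize(p[80:170,190:290],(600,540),interpolation=cv2.INTER_CUBIC))
E
```

```text
[[232, 144, 16, 7, 69]] [[239.75, 146.71]]
((239.8990478515625, 146.6720733642578), (4.5364789962768555, 15.37546443939209), 76.85807037353516)
[0.54863313 0.10175685 0.21113415] lens normal yaw -1.4824640422243647 tilt 0.4768749150632499 [0.10803272 0.10321642 0.00691406]
```

View pics/l.png

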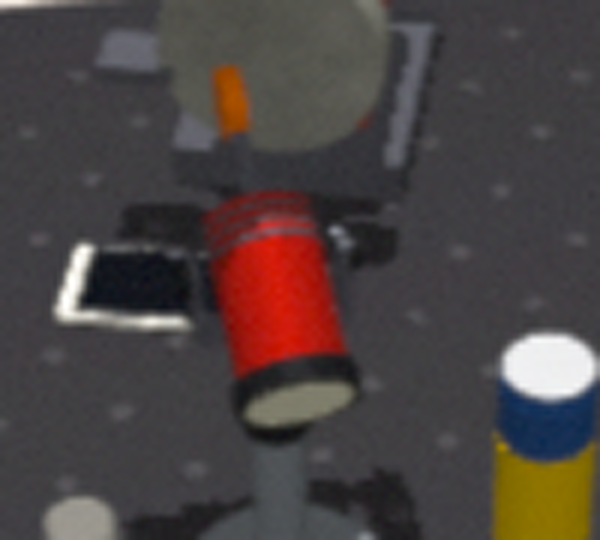

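```bash
python3 - <<'E'
from h import *
p,d,E,k=load('top13');h=cv2.cvtColor(p,cv2.COLOR_BGR2HSV)
X=[];Y=[]
for c in range(186,228,2):
  x=np.nonzero((h[170:206,c,1]>130)&((h[170:206,c,0]<6)|(h[170:206,c,0]>172)))[0]+170
  if len(x)>6: print(c,x[0],x[-1],(x[0]+x[-1])/2,end=' | ')
b=np.array([.54,.17,.248])
M=np.array([.570,-.209,.044])
def pr(X): c=np.linalg.inv(E)@[*X,1]; return (c[:2]/c[2]*[k[0],k[1]]+[k[2],k[3]]).round(1)
a=(M-b)/np.linalg.norm(M-b); n=np.cross(np.cross(a,[0,0,1]),a); 
# silhouette mid of ideal barrel: project top edges approx
s=np.cross(a,[0,0,1]);s/=np.linalg.norm(s)
for t in(-.03,0,.04,.06): 
  th=np.linspace(0,2*np.pi,180); q=np.array([pr(b+t*a+.032*(np.cos(x)*s+np.sin(x)*n)) for x in th]); print('\n',t,pr(b+t*a),q[:,1].min(),q[:,1].max(),(q[:,1].min()+q[:,1].max())/2)
print('mark',pr(M))
E
```

```text
188 179 197 188.0 | 190 179 197 188.0 | 192 179 196 187.5 | 198 184 194 189.0 | 200 179 196 187.5 | 202 178 196 187.0 | 204 178 196 187.0 | 206 178 196 187.0 | 208 178 196 187.0 | 210 178 196 187.0 | 212 178 196 187.0 | 214 178 196 187.0 | 216 178 196 187.0 | 218 178 196 187.0 | 220 179 196 187.5 | 222 182 193 187.5 | 
 -0.03 [189.4 188.1] 177.2 199.0 188.1

 0 [199.1 188. ] 177.2 198.7 187.95

 0.04 [211.6 187.8] 177.2 198.4 187.8

 0.06 [217.8 187.7] 177.2 198.2 187.7
mark [317.1 186.3]
```

```bash
python3 - <<'E'
from h import *
c,a,*_=tubefit('side13');c2,a2,*_=tubefit('wrist9');print(c,c2);mark('side13',c2,a2);mark('top13',c2,a2)
for n in('side',):
  A=load('side0');B=load('side13'); D=(np.abs(cv2.blur(A[0],(3,3)).astype(int)-cv2.blur(B[0],(3,3))).max(-1)>70).astype(np.uint8)
  N,L,st,ce=cv2.connectedComponentsWithStats(D); print([(s.tolist()) for s in st[1:] if s[4]>15])
hand_in(); print(get_obs()['time_s'])
E
```

```text
[ 0.56929704 -0.21366083] [ 0.56878297 -0.20934064]
side13 px 60 262.0 260.0 deg min/max/mean [-32.9  25.2] -3.8 along -0.0179 0.0087
top13 px 58 318.0 187.0 deg min/max/mean [-31.7  33.9] 1.0 along -0.0165 0.0112
[[17, 0, 9, 13, 56], [118, 0, 18, 10, 136], [140, 0, 18, 14, 167], [144, 0, 109, 43, 1260], [103, 3, 6, 11, 43], [14, 10, 14, 26, 181], [128, 13, 6, 4, 18], [124, 27, 9, 14, 95], [135, 26, 4, 9, 29], [37, 32, 68, 46, 1846], [8, 42, 9, 21, 113], [26, 44, 21, 12, 178], [8, 69, 6, 21, 84], [24, 68, 6, 7, 34], [99, 73, 6, 15, 34], [0, 74, 6, 63, 240], [5, 96, 8, 22, 133], [237, 114, 19, 14, 180], [226, 116, 5, 6, 23], [198, 119, 15, 12, 132], [3, 123, 7, 32, 159], [223, 125, 23, 16, 187], [16, 129, 15, 27, 264], [232, 145, 11, 5, 25], [0, 146, 15, 85, 650], [198, 163, 11, 8, 65], [242, 165, 10, 10, 56], [223, 166, 9, 8, 50], [19, 170, 12, 16, 68], [73, 171, 8, 9, 46], [15, 187, 13, 15, 84], [188, 197, 7, 6, 34], [239, 237, 28, 42, 327], [251, 240, 26, 45, 323], [13, 252, 9, 4, 25], [43, 255, 6, 6, 26], [47, 270, 5, 12, 37]]
the job is handed in; nothing more can be done
the job is handed in; nothing more can be done
```

I rolled the tube between loosely closed fingers, without lifting it, until the yellow mark faced up. I then swivelled and tilted the lamp by its paddle towards the mark, released it, backed the arm clear and handed in at about 19 s.

- **Mark:** The first two rolling passes overshot, by about −5° and then +9°, so I made a third. The final readings were +1 to +2° (wrist and top cameras) and −4° (side camera), and the mark had not moved when I checked again after the lamp move.
- **Lamp tilt:** The best readings gave 0.48 to 0.51 rad, against 0.49 rad wanted. Barrel fits from depth images read lower: 0.46 to 0.47 rad from the side and top cameras and 0.34 rad from the wrist. I discounted them because the barrel radius sat at its limit in the fit.
- **Lamp heading:** Readings ranged from −1.45 to −1.53 rad around the wanted −1.49 rad. I judged the real error to be about 1°, or roughly 6 mm at the mark, and left it uncorrected.
- **Other objects:** The arm met only a few newtons at any reading. A before/after comparison from the side camera showed changes at the arm, lamp and tube. It also showed small patches on or beside the jar and a brown tube, which I took to be shadows and did not check further.

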